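# Snap the test coupler onto an amplifier's tilted port and hold it

### The job

Slide the small black amplifier with the tilted port along the bench, without lifting it, from the yellow outline to inside the red outline. Then take the test coupler off its parking post, push it squarely onto the amplifier's tilted brass nipple until it snaps and the orange spring collar is pressed right down, and finish while still gripping it and holding it down against the spring. Leave everything else on the bench where it is.

Things in the scene. Friction and masses are not known exactly. Their poses are not given: they have to be found in the camera images.
- amp: Loose black amplifier box, 62 (its x) x 130 (its y) x 40 mm high with its feet, about 0.8 kg. Origin: centre of its underside, z up. It stands in the yellow outline at the start, turned at most 0.08 rad from it. The front with the silver knob is its -x face; the tilted port stands on the +y half of its top, the -y half is bare. Sliding it takes about 4 to 7 N.
- port: Tilted port, part of the amplifier: aluminium base 36 mm across with a brass nipple. Origin: on the nipple's axis where it leaves the base, 4 mm to -x, 32 mm to +y of the amplifier's origin, 52 mm above its underside. Its z axis runs out along the nipple, leaning 25 degrees from vertical towards the amplifier's -x. Nipple 13 mm across, 41 mm long, the last 8 mm a cone to 6 mm.
- collar (a joint): Orange spring collar round the nipple, 34 mm across and 8 mm thick. 0: free, its upper face 20 mm from the port's origin along the nipple. Grows as it is pushed towards the amplifier, to 0.010 m at its stop (upper face at 10 mm). Spring 2 N at 0, 9 N at 0.010. The coupler's mouth face rests on it, so pressing the coupler presses the collar.
- coupler: Loose test coupler, 0.16 kg, 90 mm tall, standing mouth down on the parking post. Origin: centre of its mouth (lowest face); z runs along its axis to the handle's top. Sleeve 32 mm across up to a flat shoulder at 44 mm, then a round dark handle 22 mm across up to 90 mm. Mouth: hole 16 mm across through a 4 mm lip, 21 mm wide behind it, 38 mm deep. Any turn about its axis will do.
- amp_grip (a point): Point on the bare half of the amplifier, 32 mm to -y of its origin and 40 mm above its underside (level with its top), same axes. Here the 62 mm depth can be gripped from above, fingers closing along the amplifier's x, and the box slid along.
- snap (a point): Point on the nipple axis 22 mm from the port origin, where two spring balls stick out 3 mm on its +y and -y sides. The coupler lip drives them in (about 3 to 7 N, mouth 23 to 25 mm from the port origin); they snap out behind it near 16 mm. Beyond that only the collar spring resists. Let go, the coupler stays snapped on but the spring raises it to about 16 mm: not fully down.
- coupler_grip (a point): Point on the coupler's axis 65 mm above its mouth, mid-handle: grip here from above. The shoulder lies 21 mm below; fingertips just above or on it can take the push.
- dock: Fixed grey parking stand, disc 68 mm across and 8 mm high with an 11 mm post rising 24 mm above it, over which the coupler stands with its mouth on the disc (the coupler must be raised 26 mm or more to clear the post). Origin: centre of underside. It may stand on the left or on the right of the bench.
- test_mark: Red painted outline on the bench, 78 (its x) x 146 mm (its y) inside, line 6 mm: where the amplifier must go. Flat, origin at its centre, same axes as the amplifier should have. It lies 0.2 m to the left or right of the yellow one.
- start_mark: Yellow painted outline like the red one, where the amplifier stands at the start. Origin at its centre.
- spool: Bystander: solder spool, silver, 66 mm across, 60 mm high, upright. Origin at the centre of its underside.
- jar_a: Bystander: white jar, 52 mm across, 55 mm high. Origin at the centre of its underside.
- jar_b: Bystander: white jar like the other. Origin at the centre of its underside.
- phone: Bystander: black phone lying flat, 72 x 150 x 9 mm. Origin at the centre of its underside.
- tape_roll: Bystander: orange tape roll lying flat, 90 mm across, 48 mm high. Origin at the centre of its underside.
- spare_amp: Bystander: plain black amplifier without a port, 62 x 100 x 36 mm. Origin at the centre of its underside.
There are look-alikes about, which are no part of the job. Leave any pink or purple look-alike of the amp alone. There is more than one size of the coupler; the one meant has the size given above.

How it is judged:
On the way, in this order (a step that is already met when the one before it is completed fails the run):
1. amplifier slid to inside the red outline, at rest (horizontal distance between amp and test_mark below 0.012 m and angle between the y axis of amp and the y axis of test_mark, either way round below 0.15 rad and linear speed of amp below 0.02 m/s), for 0.2 s.
2. coupler pressed squarely onto the nipple past the snap, collar down (value of joint collar above 0.007 m and z of coupler in the frame of port below 0.0135 m and x of coupler in the frame of port between -0.003 and 0.003 m and y of coupler in the frame of port between -0.003 and 0.003 m and angle between the z axis of coupler and the z axis of port, either way round below 0.1 rad), for 0.2 s.
At the end, for the whole second after the job is handed in: Ends holding: amplifier flat, within 12 mm and 0.15 rad of the red outline; coupler past the snap, within 0.10 rad and 3 mm of the nipple axis, collar pressed at least 7 of its 10 mm, coupler gripped (over 3 N), pressing on the amplifier (over 4 N), at rest (all of step 2 and horizontal distance between amp and test_mark below 0.012 m and angle between the y axis of amp and the y axis of test_mark, either way round below 0.15 rad and height (world z) of amp below 0.005 m and angle between amp's own z axis and vertical below 0.06 rad and contact force between coupler and amp above 4 N and contact force between the fingers and coupler above 3 N and linear speed of coupler below 0.02 m/s); the arm keeps its last pose, push and grip.
It fails at once if amplifier lifted off the bench or tipped (height (world z) of amp above 0.01 m or angle between amp's own z axis and vertical above 0.15 rad).
It fails at once if coupler rammed onto the amplifier (over 60 N) (contact force between coupler and amp above 60 N).
It fails at once if a bystander was moved by more than 20 mm (distance of any of spool, jar_a, jar_b, phone, tape_roll, spare_amp from where it was at the start of the episode above 0.02 m).
It also fails if it takes over 67 s, if anything falls off the work surface, if the arm or the gripper's body presses on something with over 40 N, if the wrist force passes 120 N, or if a joint passes its speed limit or range.

### The arm

A 6-joint arm with a two-finger parallel gripper is mounted at the origin on the work surface. World frame = base frame: x ahead of the robot, y to its left, z up, the work surface at z = 0. Lengths are in m, angles in rad, forces in N, time in s.
With the tool pointing down it reaches from about 0.35 to 0.725 m from the base axis. Payload 4.3 kg.
Tool frame: the origin (TCP) lies on the centre line of the jaws, within the pads' length; the fingertips stand 22 mm ahead of it and the grasp point (between the pads) lies 3 mm ahead of it (tip_reach is the distance from the TCP to the fingertips, in m); z points along the fingers, y is the direction in which the jaws open and shut (so a half turn about z gives the same grasp; the last joint's range is limited). The gripper opens to 85 mm and grips with 20 to 120 N. Pads are 22 mm wide; open, the fingers measure 114 mm over their backs; the gripper's body (76 mm by 85 mm) begins 54 mm behind the grasp point. The pads swing forward as they close: fully open they stand 13 mm farther back than shut.
Start: joints at [1.134, 0.377, 0.081, 1.274, 0, 1.46], TCP at [0.185, 0.545, 0.253] pointing down, gripper open.
Joint ranges: [-2.72, 2.72], [-0.84, 1.66], [-1.02, 1.22], [-1.77, 2.12], [-1.37, 1.28], [-3.14, 3.14]. Speed limits (rad/s): [2.57, 2.57, 3.14, 3.14, 3.14, 3.14].

### API

Orientations are given as [roll, pitch, yaw] about the fixed x, y, z axes, in that order (R = Rz(yaw) Ry(pitch) Rx(roll)).
In Python, from bench import get_obs, get_image, sign_off, tip_reach gives the robot as it stands. The module is installed in compiled form; this text tells all that it offers.
- The arm moves only by the tool carry_out, never from a script. Its argument "steps" is text: rows parted by semicolons, each of 5 numbers parted by spaces: the finger opening in cm, from 0 to 8.54, then the shift along the tool's x, y, z in cm, then the turn about the tool's z in degrees. In form: claw x y z twist; .... A call has 1 to 12 rows; each row shifts and turns the commanded pose from where the row before left it, along the tool's axes as they then stand; what a row does not reach is not made up. A row lasts 1/12 s, in which the tool goes at most 41.7 mm and 7.16 degrees, less where a joint would pass 70% of its speed; a pose out of reach is approached as far as the arm can. A call with a gripper value outside its range is refused whole. The fingers move at their own pace and stop on an object; "newtons" is the grip in N (left out, the last holds). Time passes only in rows, so rows that do not move let the fingers close. It gives the time, the measured TCP pose, the force and the opening at its end, in the units of the state.
- get_obs(): the state, without advancing time (a new reading comes with each control period).
- get_image(name): name is "scene" or "top"; returns a dict with "pixels" (480x640x3 uint8, red, green, blue), "intrinsics" (3x3 intrinsics, pixels), "view" (4x4, takes a point from world to camera coordinates). Camera axes: x right, y down, z forward; pixel columns grow to the right and rows downward; lengths in m; the calibration is good to about 2 mm. A picture is of the moment at which its call begins. There is no depth.
- sign_off(): hands the job in, once; it reports no verdict.
The state is a dict: "t": time; "joint_positions": joint angles; "qvel": joint speeds; "joint_torque": joint torques, N m; "ee_pos": TCP position; "eef_rot": TCP orientation; "wrist_force": force on the tool from outside, world axes, zero at the start; "wrist_torque": the same for the moment, N m; "gripper_width": finger opening in m.
Only numpy, scipy, OpenCV 4.12 (cv2) and the standard library are available. Lean on these libraries where they do the work, as an engineer would, in place of code of your own. Each camera call takes 0.05 s, during which the arm holds its last target.

## Working session

There is one attempt and no reset: what is moved stays moved. The work goes in short steps, Python scripts to look and compute and a tool call to move; the robot and the scene stay as the last step left them, time stands still between calls to the robot, and variables do not carry over. Pictures are saved under pics/ and viewed, and the job is handed in when it is done.

Besides the shell and the picture viewer there is one more tool, called after "Emit:" as name(argument=value, ...) on one line, values as JSON. carry_out: Moves the arm, as the interface text tells. Its arguments: {"type":"object","properties":{"steps":{"type":"string"},"newtons":{"type":"number"}},"required":["steps"]}

```bash
mkdir -p pics
cat > h.py <<'E'
import numpy as np, cv2
from bench import get_obs,get_image
def grab(n,f):
    d=get_image(n); cv2.imwrite('pics/'+f+'.png',d['pixels'][:,:,::-1]); np.savez('pics/'+f+'.npz',**{k:np.array(v) for k,v in d.items()}); return d
def load(f): return dict(np.load('pics/'+f+'.npz'))
def ray(d,p):
    K=np.array(d['intrinsics']);V=np.array(d['view']);R=V[:3,:3];t=V[:3,3]
    return -R.T@t, R.T@np.linalg.inv(K)@np.array([p[0],p[1],1.])
def onz(d,p,z):
    o,r=ray(d,p); return o+r*(z-o[2])/r[2]
def proj(d,P):
    V=np.array(d['view']);c=V[:3,:3]@np.array(P)+V[:3,3];u=np.array(d['intrinsics'])@c;return u[:2]/u[2]
E
python3 - <<'E'
from h import *
for n in('top','scene'):
    d=grab(n,n+'0');print(n,ray(d,(320,240)),d['intrinsics'][0][0])
o=get_obs();print(o)
E
```

```text
top (array([ 0.32512449, -0.03639173,  1.12695571]), array([ 0.19257794, -0.00255179, -0.98142871])) 473.9957278325349
scene (array([1.083879  , 0.04276487, 0.79268319]), array([-0.63392609, -0.09212686, -0.76832501])) 435.82461616208246
{'t': 0.1, 'joint_positions': array([ 1.13367274e+00,  3.77994749e-01,  7.97525957e-02,  1.27441731e+00,
       -8.31899812e-06,  1.46048719e+00]), 'qvel': array([-2.10576337e-06, -3.43656098e-03,  3.71855163e-03,  1.38466952e-03,
        3.47389852e-04, -1.78034192e-03]), 'joint_torque': array([ 1.20730139e-03, -4.64694178e+01,  2.70581585e+01,  1.20058985e-02,
       -1.14674790e-04,  5.53019007e-06]), 'ee_pos': array([0.18435396, 0.54405421, 0.2524489 ]), 'eef_rot': array([-3.13973992e+00, -1.96836053e-04,  2.81477803e+00]), 'wrist_force': array([-0.27648495,  0.3679666 ,  0.56450044]), 'wrist_torque': array([ 0.03168158, -0.03891247, -0.02815136]), 'gripper_width': 0.08519300033390352}
```

View pics/top0.png

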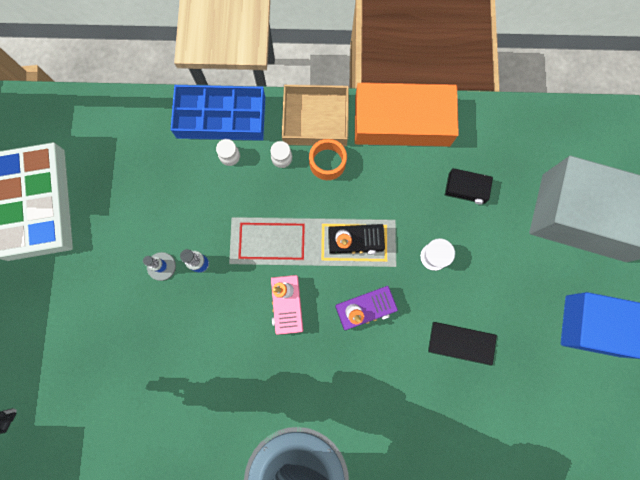

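View pics/scene0.png

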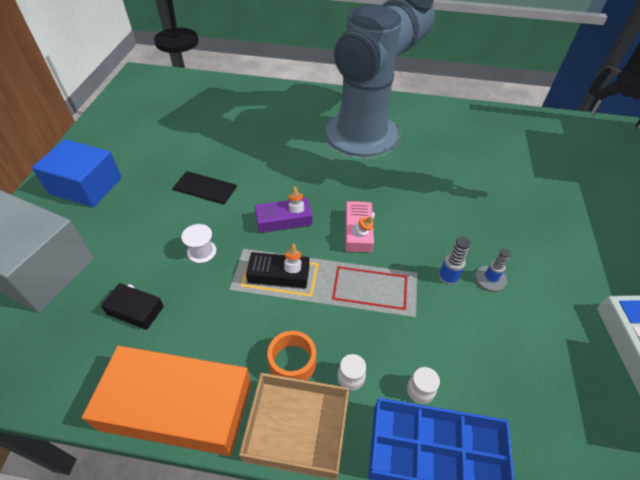

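Run:
```python
from h import *
t=cv2.imread('pics/top0.png');s=cv2.imread('pics/scene0.png')
a=cv2.resize(t[210:290,225:405],None,fx=4.4,fy=4.4,interpolation=cv2.INTER_CUBIC);cv2.imwrite('pics/c_amp.png',a)
b=cv2.resize(t[240:290,130:220],None,fx=8,fy=8,interpolation=cv2.INTER_CUBIC);cv2.imwrite('pics/c_cpt.png',b)
c=cv2.resize(s[225:305,425:525],None,fx=7,fy=7,interpolation=cv2.INTER_CUBIC);cv2.imwrite('pics/c_cps.png',c)
c=cv2.resize(s[235:315,225:425],None,fx=4,fy=4,interpolation=cv2.INTER_CUBIC);cv2.imwrite('pics/c_amps.png',c)
d=load('top0')
for p in [(231,218),(397,220),(230,265),(396,267),(160,268),(193,262)]:print(p,onz(d,p,0))
```

```text
(231, 218) [0.59557259 0.17951892 0.        ]
(397, 220) [ 0.60069866 -0.22594098  0.        ]
(230, 265) [0.47966842 0.17523717 0.        ]
(396, 267) [ 0.48494026 -0.22294142  0.        ]
(160, 268) [0.46814514 0.34284742 0.        ]
(193, 262) [0.48468044 0.2646576  0.        ]
```

View pics/c_amp.png

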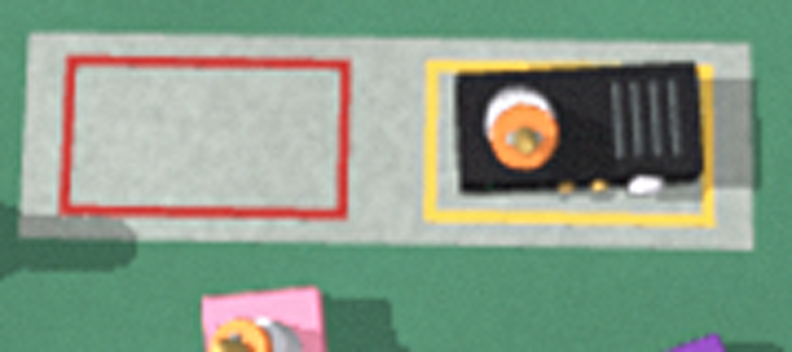

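View pics/c_cpt.png

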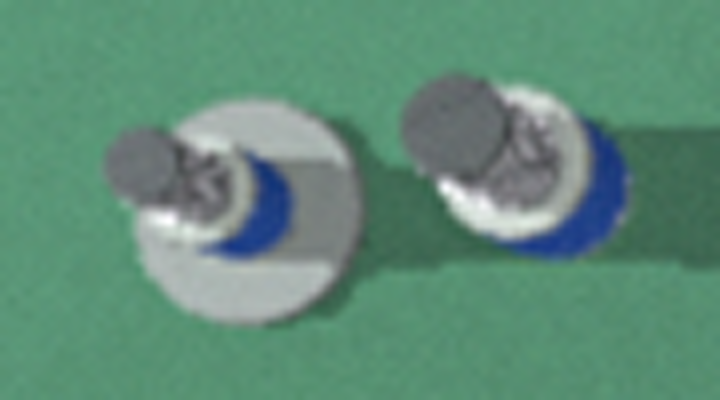

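View pics/c_cps.png

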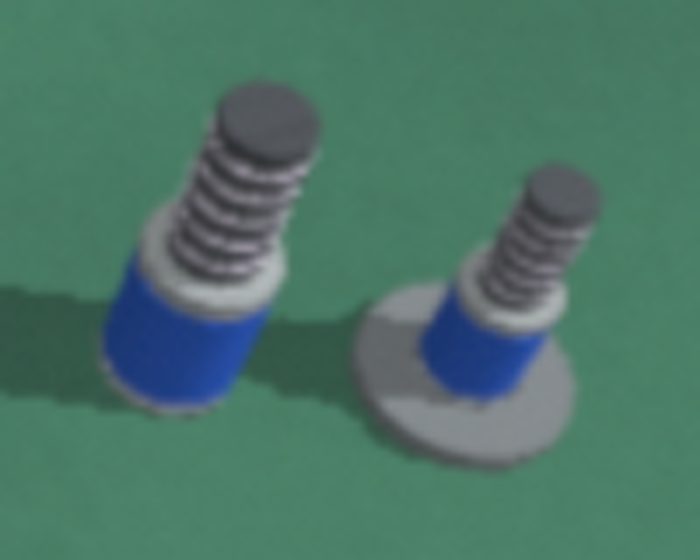

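View pics/c_amps.png

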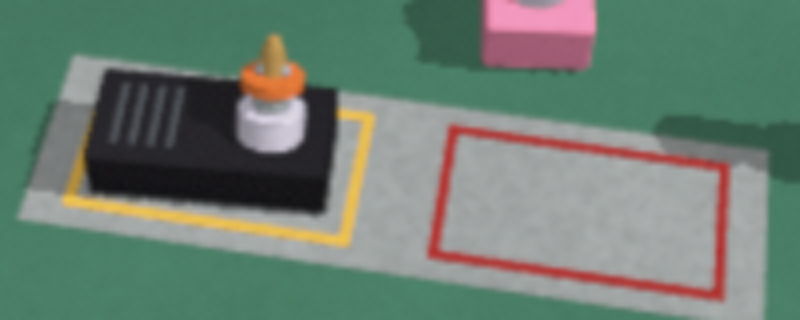

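The look-alikes in the top view are:
- **Amplifiers:** black box with knob and port at (356,239), pink (287,305), purple (366,307), and the plain black spare (469,186).
- **Couplers:** the small one on the grey dock at (152,261) and the bigger free-standing one at (193,260).

I choose the black box in the yellow outline. Its knob faces the robot (-x) and its port is on the left (+y). I also choose the small coupler on the dock, and its size is checked next.

```bash
cat > m.py <<'E'
from h import *
def comp(m,near=None):
    n,l,st,c=cv2.connectedComponentsWithStats(m.astype(np.uint8))
    i=1+np.argmax(st[1:,4]) if near is None else 1+np.argmin(np.linalg.norm(c[1:]-near,axis=1)+1e3*(st[1:,4]<15))
    return (l==i).astype(np.uint8)
def rect(mask,d,z):
    c=max(cv2.findContours(mask,cv2.RETR_EXTERNAL,cv2.CHAIN_APPROX_NONE)[0],key=len)[:,0,:]
    P=np.array([onz(d,p,z)[:2] for p in c.astype(float)])
    r=cv2.minAreaRect((P*1000).astype(np.float32)); return r
def marks(f):
    d=load(f);im=d['pixels'].astype(int);R,G,B=im[...,0],im[...,1],im[...,2]
    return d,R,G,B
E
python3 - <<'E'
from m import *
for f,n in (('top0',(272,241)),('scene0',(370,288))):
    d,R,G,B=marks(f)
    m=comp((R>G+70)&(R>B+70)&(G<90),n); print(f,'red',m.sum(),rect(m,d,0))
    m=comp((R>G+20)&(R>B+90)&(G>130),(354,242) if f=='top0' else (282,280)); print('yel',m.sum(),rect(m,d,0))
    m=comp((R<60)&(G<60)&(B<60),(356,240) if f=='top0' else (275,270)); 
    print('amp',m.sum(),rect(m,d,.04))
    hsv=cv2.cvtColor(d['pixels'],cv2.COLOR_RGB2HSV)
    cv2.imwrite('pics/ampmask_%s.png'%f,m*255)
# handle tops by hand from crops
dt=load('top0');ds=load('scene0')
pt=(130+145/8,240+166/8);ps=(425+562/7,225+195/7)
qt=(130+455/8,240+127/8);qs=(425+268/7,225+125/7)
for a,b in((pt,ps),(qt,qs)):
    o1,r1=ray(dt,a);o2,r2=ray(ds,b)
    A=np.c_[r1,-r2];k=np.linalg.lstsq(A,o2-o1,rcond=None)[0];p1=o1+k[0]*r1;p2=o2+k[1]*r2
    print('handle top',(p1+p2)/2,np.linalg.norm(p1-p2))
print(onz(dt,pt,.098),onz(ds,ps,.098))
# disc
print('disc',onz(dt,(130+249/8,240+210/8),.006),onz(ds,(425+465/7,225+370/7),.006))
print('widths px->mm', 1000*np.linalg.norm(onz(dt,(130+105/8,261),.098)-onz(dt,(130+183/8,261),.098)))
E
```

```text
top0 red 286 ((542.3458862304688, 78.9481430053711), (86.42132568359375, 154.7301483154297), 1.451295018196106)
yel 366 ((543.2066650390625, -120.9042739868164), (90.03487396240234, 157.13697814941406), 0.4702109396457672)
amp 957 ((543.6800537109375, -123.77693176269531), (63.194454193115234, 126.92572021484375), 4.212561130523682)
scene0 red 345 ((541.3469848632812, 77.13382720947266), (88.35576629638672, 155.9696807861328), 0.6258694529533386)
yel 276 ((543.8602294921875, -122.81690216064453), (89.71498107910156, 156.87022399902344), 0.6900376677513123)
amp 1374 ((559.7135009765625, -122.87145233154297), (79.3179931640625, 128.43807983398438), 4.50496768951416)
handle top [0.47165922 0.3392001  0.09421044] 0.0009063599531808898
handle top [0.48106712 0.24768313 0.11747164] 0.0004065815243138321
[0.47107357 0.33734232 0.098     ] [0.47486895 0.33808024 0.098     ]
disc [0.4716578  0.33849528 0.006     ] [0.47268532 0.34004911 0.006     ]
widths px->mm 21.44913516596962
```

Emit:
carry_out(steps="8.54 0 0 0 6.7;8.54 0 0 0 6.7;8.54 0 0 0 6.7;8.54 0 0 0 6.7;8.54 0 0 0 6.7;8.54 0 0 0 6.7;8.54 0 0 0 6.7;8.54 0 0 0 6.7;8.54 0 0 0 6.7;8.54 0 0 0 6.7")

```text
t: 0.93
ee_pos: [0.1844, 0.5442, 0.2527]
eef_rot: [-3.141, 0.001, 1.64]
wrist_force: [-0.1, 0.2, 0.2]
gripper_width: 0.0857
```

Emit:
carry_out(steps="8.54 -3.62 1.54 0 0;8.54 -3.62 1.54 0 0;8.54 -3.62 1.54 0 0;8.54 -3.62 1.54 0 0;8.54 -3.62 1.54 0 0;8.54 -3.62 1.54 0 0;8.54 -3.62 1.54 0 0;8.54 -3.62 1.54 0 0;8.54 -3.62 1.54 0 0;8.54 -3.62 1.54 0 0;8.54 0 0 0 0")

```text
t: 1.85
ee_pos: [0.3678, 0.1898, 0.2531]
eef_rot: [3.14, 0.003, 1.636]
wrist_force: [0.5, 1.5, -0.3]
gripper_width: 0.0853
```

Emit:
carry_out(steps="8.54 -3.57 1.54 0 0;8.54 -3.57 1.54 0 0;8.54 -3.57 1.54 0 0;8.54 -3.57 1.54 0 0;8.54 -3.57 1.54 0 0;8.54 -3.57 1.54 0 0;8.54 -3.57 1.54 0 0;8.54 -3.57 1.54 0 0;8.54 -3.57 1.54 0 0;8.54 -3.57 1.54 0 0;8.54 0 0 0 0;8.54 0 0 0 0")

```text
t: 2.85
ee_pos: [0.5457, -0.1505, 0.2521]
eef_rot: [-3.14, -0.001, 1.643]
wrist_force: [0.1, 0.8, -0.6]
gripper_width: 0.085
```

Run:
```python
from h import *
d=grab('scene','s1');o=get_obs();print(o['ee_pos'],o['eef_rot'],o['joint_positions'])
im=cv2.imread('pics/s1.png');cv2.imwrite('pics/s1c.png',cv2.resize(im[160:320,150:350],None,fx=3.5,fy=3.5))
```

```text
[ 0.54504242 -0.14920718  0.25240426] [-3.13999785e+00 -1.51478474e-03  1.64451605e+00] [-3.79799512e-01  3.58782693e-01  5.15444388e-02  1.26565533e+00
  6.62921254e-04  1.11727519e+00]
```

View pics/s1c.png

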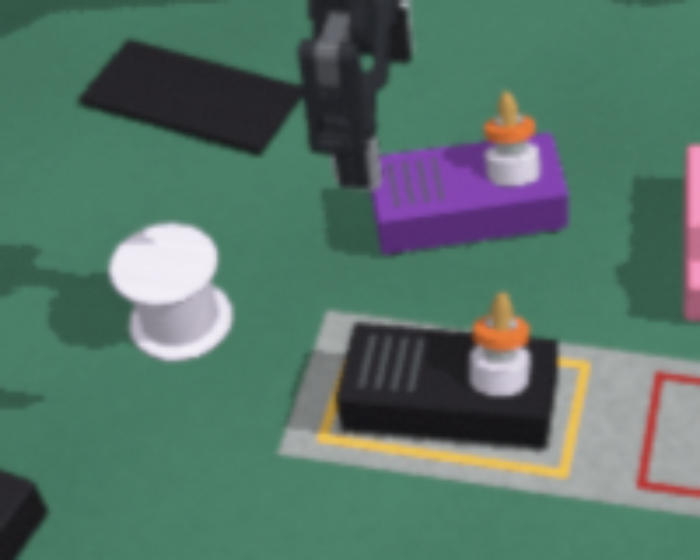

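Emit:
carry_out(steps="8.54 -0.7 0.1 0 0;8.54 0 0 2.6 0;8.54 0 0 2.6 0;8.54 0 0 2.6 0;8.54 0 0 2.6 0;8.54 0 0 2.6 0;8.54 0 0 2.6 0;8.54 0 0 0 0")

```text
t: 3.57
ee_pos: [0.5427, -0.1535, 0.0927]
eef_rot: [-3.133, -0.004, 1.647]
wrist_force: [-0.2, 0.6, -0.1]
gripper_width: 0.0855
```

Run:
```python
from h import *
d=grab('scene','s2');d2=grab('top','t2');o=get_obs();print(o['ee_pos'],o['eef_rot'],o['wrist_force'])
a=cv2.imread('pics/s2.png')[190:310,200:350];b=cv2.imread('pics/t2.png')[190:290,290:430]
a=cv2.resize(a,(500,400));b=cv2.resize(b,(560,400))
cv2.imwrite('pics/s2c.png',cv2.resize(np.hstack([a,b]),None,fx=.75,fy=.75))
```

```text
[ 0.54573059 -0.15496559  0.09724238] [-3.13942770e+00 -1.18890539e-03  1.64689207e+00] [ 0.16178918 -0.46457664  0.65840299]
```

View pics/s2c.png

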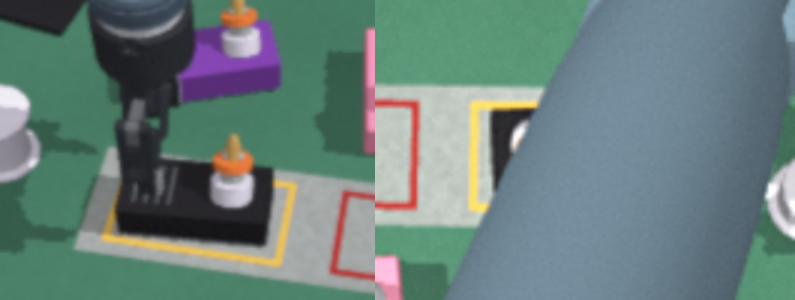

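Emit:
carry_out(steps="8.54 0 0 1.3 0;8.54 0 0 1.3 0;8.54 0 0 1.3 0;8.54 0 0 1.3 0;8.54 0 0 1.1 0;8.54 0 0 0 0;8.54 0 0 0 0")

```text
t: 4.25
ee_pos: [0.5473, -0.1563, 0.0352]
eef_rot: [3.141, 0.0, 1.646]
wrist_force: [-0.4, -0.7, -0.9]
gripper_width: 0.0854
```

Run:
```python
from h import *
d=grab('scene','s3');o=get_obs();print(o['ee_pos'],o['eef_rot'],o['wrist_force'])
a=cv2.imread('pics/s3.png')[190:310,200:350];cv2.imwrite('pics/s3c.png',cv2.resize(a,(750,600)))
```

```text
[ 0.54768809 -0.15650796  0.0355835 ] [3.14003139e+00 6.79926965e-04 1.64569257e+00] [ 0.70363941 -0.00785348 -0.53223201]
```

View pics/s3c.png

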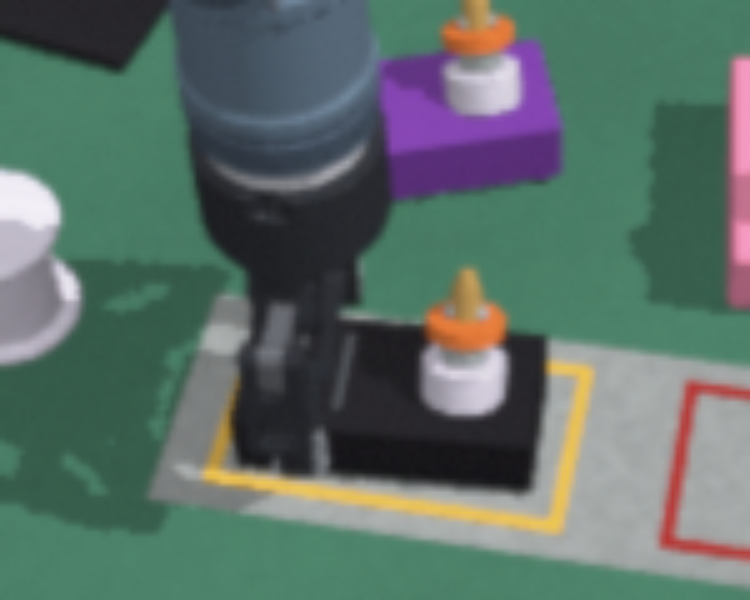

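The fingers straddle the bare end of the box, with the far finger in front of the +x face at about (285,440) in the crop. I'll close now.

Emit:
carry_out(steps="5.5 0 0 0 0;5.5 0 0 0 0;5.5 0 0 0 0;5.5 0 0 0 0;5.5 0 0 0 0;5.5 0 0 0 0;5.5 0 0 0 0;5.5 0 0 0 0", newtons=50)

```text
t: 4.97
ee_pos: [0.5499, -0.1568, 0.0366]
eef_rot: [3.135, 0.001, 1.646]
wrist_force: [2.0, 1.3, 6.0]
gripper_width: 0.0609
```

Emit:
carry_out(steps="5.5 0.4 0 -0.1 0;5.5 0.9 0 0 0.2;5.5 1.3 0 0 0.3;5.5 1.3 0 0 0.3;5.5 1.3 0 0 0.3;5.5 1.3 0 0 0.3;5.5 1.3 0 0 0.3;5.5 1.3 0 0 0.3;5.5 1.3 0.1 0 0.3;5.5 1.3 0 0 0.3;5.5 1.3 0 0 0.3;5.5 1.3 0.1 0 0.3")

```text
t: 5.97
ee_pos: [0.5427, -0.0157, 0.0366]
eef_rot: [3.14, 0.007, 1.587]
wrist_force: [0.2, -8.7, 4.1]
gripper_width: 0.061
```

Emit:
carry_out(steps="5.5 1.3 0 0 0.2;5.5 1.3 0 0 0;5.5 1.3 0 0 0;5.5 0.9 0 0 0;5.5 0.6 0 0 0;5.5 0 0 0 0;5.5 0 0 0 0;5.5 0 0 0 0")

```text
t: 6.63
ee_pos: [0.542, 0.0398, 0.0366]
eef_rot: [3.139, 0.002, 1.585]
wrist_force: [-0.9, -2.7, 5.4]
gripper_width: 0.0611
```

Run:
```python
from m import *
grab('scene','s4');o=get_obs();print(o['ee_pos'],o['eef_rot'],o['wrist_force'])
a=cv2.imread('pics/s4.png')[220:320,290:440];cv2.imwrite('pics/s4c.png',cv2.resize(a,(750,500)))
```

```text
[0.54198431 0.039845   0.03658949] [3.13899884e+00 2.01872606e-03 1.58526951e+00] [ 0.15979054 -2.84889004  5.5659206 ]
```

View pics/s4c.png

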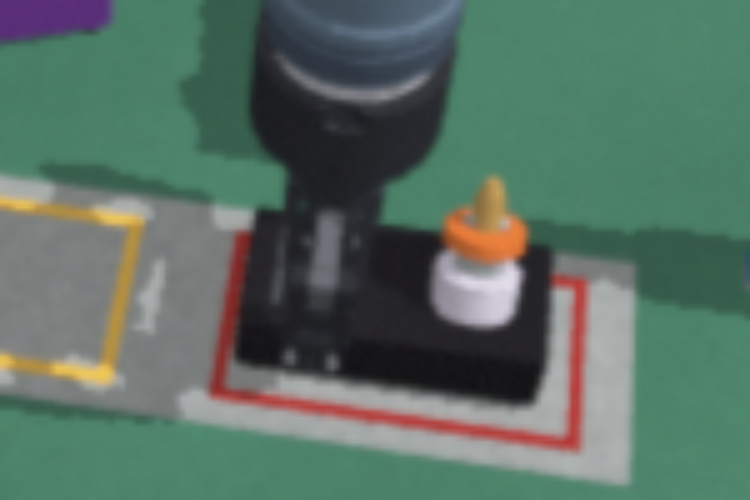

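Run:
```python
from m import *
d=load('s4')
f=lambda u,v,z:onz(d,(290+u/5,220+v/5),z).round(4)
print('bottom edge',f(238,364,.003),f(532,406,.003)); print('red outer far corners',f(212,396,0),f(578,452,0),'tl',f(238,232,0),'tr',f(586,278,0))
print('top corner right near',f(553,247,.04),'far',f(548,335,.04))
```

```text
bottom edge [0.571 0.01  0.003] [0.5695 0.1361 0.003 ]
red outer far corners [ 0.5871  0.0013 -0.    ] [0.5868 0.157  0.    ] tl [ 4.991e-01 -2.000e-04  0.000e+00] tr [0.496  0.1563 0.    ]
top corner right near [0.5119 0.1359 0.04  ] far [0.5577 0.1363 0.04  ]
```

Emit:
carry_out(steps="5.5 0.3 0 0 0;5.5 0.3 0 0 0;5.5 0 0 0 0;5.5 0 0 0 0;5.5 0 0 0 0")

```text
t: 7.1
ee_pos: [0.542, 0.0445, 0.0366]
eef_rot: [3.139, 0.005, 1.584]
wrist_force: [-0.9, -6.9, 5.7]
gripper_width: 0.061
```

Emit:
carry_out(steps="8.5 0 0 0 0;8.5 0 0 0 0;8.5 0 0 0 0;8.5 0 0 0 0;8.5 0 0 0 0;8.5 0 0 -1 0;8.5 0 0 -2 0;8.5 0 0 -3 0;8.5 0 0 -4 0;8.5 0 0 -4 0;8.5 0 0 -4 0;8.5 0 0 0 0")

```text
t: 8.1
ee_pos: [0.5451, 0.0466, 0.2247]
eef_rot: [3.127, 0.0, 1.586]
wrist_force: [0.5, 0.7, 1.0]
gripper_width: 0.0852
```

Emit:
carry_out(steps="8.5 0 0 -0.5 -6.9;8.5 0 0 -0.5 -6.9;8.5 0 0 -0.5 -6.9;8.5 0 0 -0.5 -6.9;8.5 0 0 0 -6.9;8.5 0 0 0 -6.9;8.5 0 0 0 -6.9;8.5 0 0 0 -6.9;8.5 0 0 0 -6.9;8.5 0 0 0 -6.9;8.5 0 0 0 -6.9;8.5 0 0 0 -6.9")

```text
t: 9.1
ee_pos: [0.5405, 0.0466, 0.2357]
eef_rot: [3.141, 0.0, 3.037]
wrist_force: [0.9, 0.1, 1.1]
gripper_width: 0.0853
```

Emit:
carry_out(steps="6 0.86 3.67 0 -7;6 0.86 3.67 0 0;6 0.86 3.67 0 0;6 0.86 3.67 0 0;6 0.86 3.67 0 0;6 0.86 3.67 0 0;6 0.86 3.67 0 0;6 0.86 3.67 0 0;6 0 0 0 0;6 0 0 0 0;6 0 0 0 0")

```text
t: 10.02
ee_pos: [0.4729, 0.3399, 0.2354]
eef_rot: [-3.141, 0.0, -3.129]
wrist_force: [0.3, 0.0, 0.6]
gripper_width: 0.0598
```

Run:
```python
from m import *
grab('top','t5');grab('scene','s5');o=get_obs();print(o['ee_pos'],o['eef_rot'],o['gripper_width'])
a=cv2.imread('pics/t5.png')[200:300,90:350];cv2.imwrite('pics/t5c.png',cv2.resize(a,None,fx=3,fy=3))
a=cv2.imread('pics/s5.png')[200:320,300:540];cv2.imwrite('pics/s5c.png',cv2.resize(a,None,fx=3.3,fy=3.3))
```

```text
[0.47333291 0.3389627  0.2354966 ] [-3.14130574e+00  6.66680949e-05 -3.13134085e+00] 0.05997177470451786
```

View pics/t5c.png

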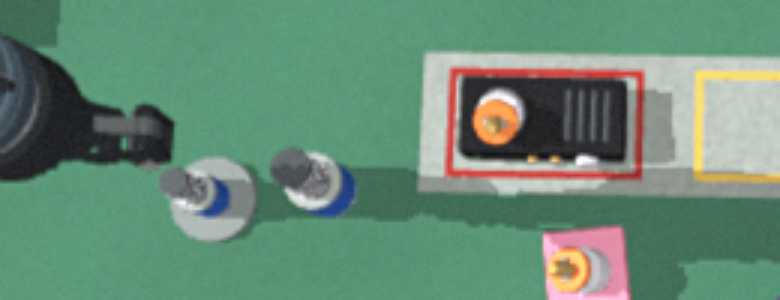

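View pics/s5c.png

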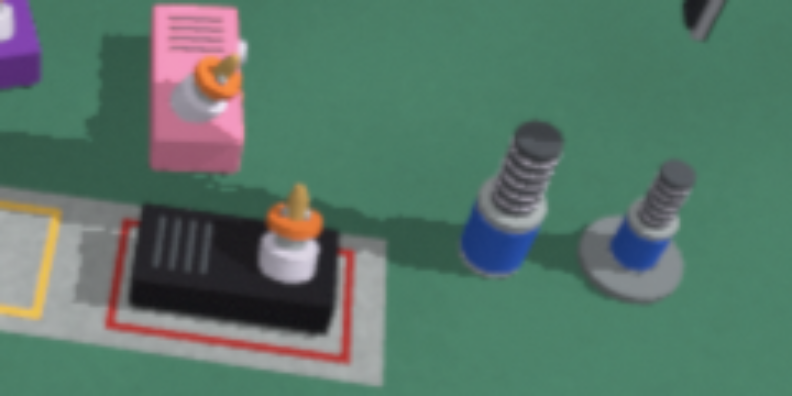

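Run:
```python
from m import *
d,R,G,B=marks('t5')
m=comp((R<60)&(G<60)&(B<60),(272,240));print('amp top',m.sum(),rect(m,d,.04))
m=comp((R>G+70)&(R>B+70)&(G<90),(272,241));print('red',rect(m,d,0))
# collar (orange) and nipple in both
dt,ds=load('t5'),load('s5')
c=[]
for d,n in ((dt,(255,240)),(ds,(390,268))):
    im=d['pixels'].astype(int);R,G,B=im[...,0],im[...,1],im[...,2]
    x=comp((R>190)&(G>70)&(G<150)&(B<90)&(R>G+80),n);ys,xs=np.nonzero(x);print(len(xs),(xs.min()+xs.max())/2,(ys.min()+ys.max())/2,xs.mean(),ys.mean())
for f in('t5','s5'):
    d=load(f)
    for nm,L in (('base',0),('collar',.016),('tip',.041)):
        s,cc=np.sin(np.radians(25)),np.cos(np.radians(25))
        P=np.array([.542-.004-s*L,.078+.032,.052+cc*L]);print(f,nm,P.round(4),proj(d,P).round(1))
a=cv2.imread('pics/t5.png')[215:265,230:310];cv2.imwrite('pics/t5d.png',cv2.resize(a,None,fx=10,fy=10,interpolation=cv2.INTER_CUBIC))
a=cv2.imread('pics/s5.png')[240:310,325:420];cv2.imwrite('pics/s5d.png',cv2.resize(a,None,fx=8,fy=8,interpolation=cv2.INTER_CUBIC))
```

```text
amp top 949 ((537.6680908203125, 75.71347045898438), (63.50439453125, 128.1038055419922), 0.06675530225038528)
red ((541.6956176757812, 78.44214630126953), (88.31405639648438, 155.05276489257812), 0.5625949501991272)
19 258.5 243.5 259.05263157894734 243.3684210526316
60 389.0 268.0 390.4166666666667 267.96666666666664
t5 base [0.538 0.11  0.052] [255.6 237.6]
t5 collar [0.5312 0.11   0.0665] [254.6 239.2]
t5 tip [0.5207 0.11   0.0892] [253.1 241.9]
s5 base [0.538 0.11  0.052] [388.4 274.2]
s5 collar [0.5312 0.11   0.0665] [389.7 267.5]
s5 tip [0.5207 0.11   0.0892] [391.6 256.8]
```

View pics/t5d.png

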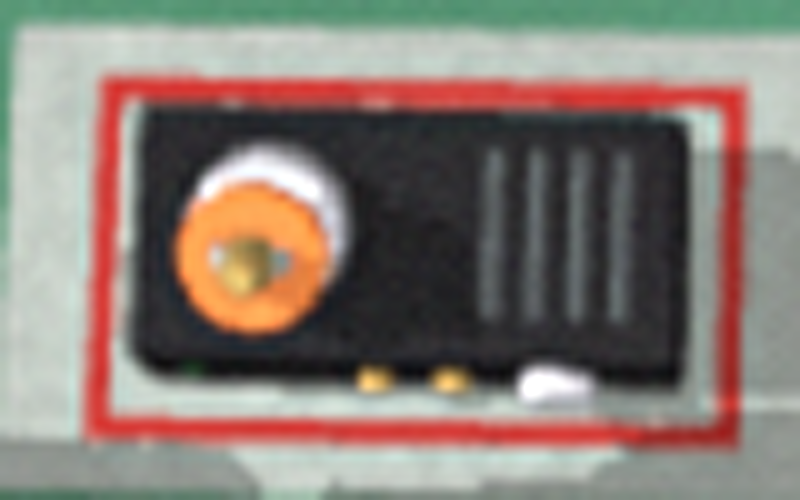

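View pics/s5d.png

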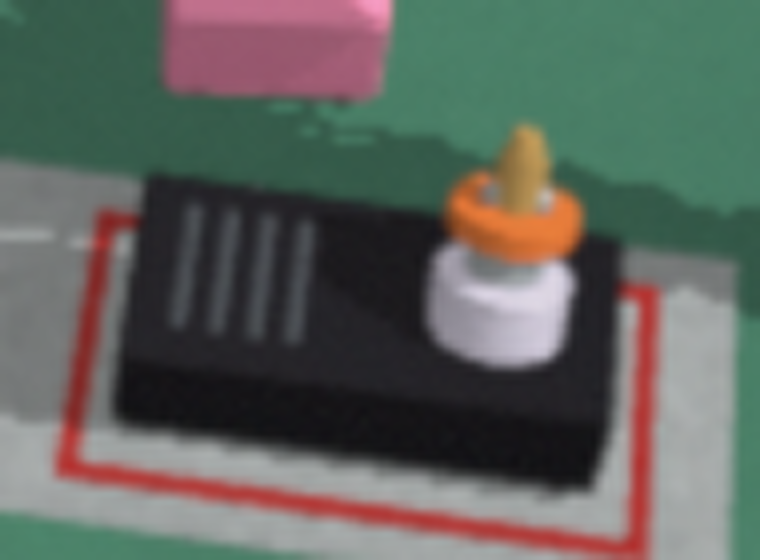

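Run:
```python
from m import *
dt,ds=load('t5'),load('s5')
def tri(a,b):
    o1,r1=ray(dt,a);o2,r2=ray(ds,b);k=np.linalg.lstsq(np.c_[r1,-r2],o2-o1,rcond=None)[0];p1=o1+k[0]*r1;p2=o2+k[1]*r2
    return (p1+p2)/2,np.linalg.norm(p1-p2)
print('tip tri',tri((229.5+24.3,214.5+27.0),(324.5+527/8,239.5+130/8)), onz(dt,(253.8,241.7),.0892),onz(ds,(324.5+527/8,239.5+130/8),.0892))
# collar upper face centre: L=.020
print('collar', onz(dt,(229.5+25.2,214.5+25.6),.052+.02*.906),onz(ds,(324.5+515/8,239.5+206/8),.052+.02*.906))
print('exp rel: tip', .544-.0173-.004)
# coupler
print('handle',onz(dt,(89.5+175/3,199.5+184/3),.098),onz(ds,(299.5+676/3.3,199.5+175/3.3),.098))
```

```text
tip tri (array([0.52100465, 0.10745117, 0.09255482]), np.float64(0.0010466196132704873)) [0.52117382 0.1084249  0.0892    ] [0.51838726 0.1072341  0.0892    ]
collar [0.52852967 0.10922293 0.07012   ] [0.52857516 0.10761999 0.07012   ]
exp rel: tip 0.5227
handle [0.47087257 0.3379673  0.098     ] [0.47434298 0.33625438 0.098     ]
```

Emit:
carry_out(steps="6 0 -0.15 2 0;6 0 0 3 0;6 0 0 3 0;6 0 0 3 0;6 0 0 2 0;6 0 0 1.5 0;6 0 0 0.95 0;6 0 0 0 0;6 0 0 0 0")

```text
t: 10.87
ee_pos: [0.4734, 0.3378, 0.0811]
eef_rot: [-3.141, -0.0, -3.131]
wrist_force: [-0.4, 0.1, 0.4]
gripper_width: 0.0601
```

Run:
```python
from m import *
grab('scene','s6');o=get_obs();print(o['ee_pos'],o['eef_rot'],o['wrist_force'])
a=cv2.imread('pics/s6.png')[210:310,420:540];cv2.imwrite('pics/s6c.png',cv2.resize(a,None,fx=6,fy=6))
```

```text
[0.47395226 0.33840614 0.08187615] [ 3.14081848e+00  1.31232922e-03 -3.13083405e+00] [ 0.64597971  0.34059286 -0.39116303]
```

View pics/s6c.png

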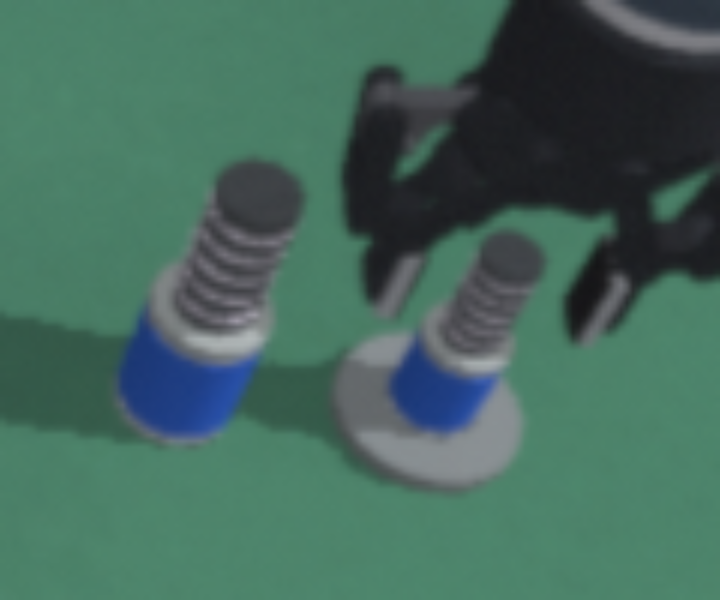

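The fingers straddle the coupler's handle, centred at about (512,260) in the crop. I'll close gently, because the coupler has to be pivoted against the post: the moves cannot tilt the tool.

Emit:
carry_out(steps="1 0 0 0 0;1 0 0 0 0;1 0 0 0 0;1 0 0 0 0;1 0 0 0 0;1 0 0 0 0;1 0 0 0 0;1 0 0 0 0", newtons=20)

```text
t: 11.58
ee_pos: [0.4737, 0.339, 0.0819]
eef_rot: [3.141, 0.002, -3.13]
wrist_force: [-1.1, 0.2, 5.3]
gripper_width: 0.0213
```

Emit:
carry_out(steps="1 0 0 -0.4 0;1 0 0 -0.5 0;1 0 0 -0.5 0;1 0 0 -0.3 0;1 0 0 0 0;1 0 0 0 0")

```text
t: 12.08
ee_pos: [0.4732, 0.3387, 0.098]
eef_rot: [3.141, 0.0, -3.13]
wrist_force: [-0.3, 0.2, -1.7]
gripper_width: 0.0214
```

Run:
```python
from m import *
grab('scene','s7');o=get_obs();print(o['ee_pos'],o['eef_rot'],o['wrist_force'],o['gripper_width'])
a=cv2.imread('pics/s7.png')[210:310,420:540];cv2.imwrite('pics/s7c.png',cv2.resize(a,None,fx=6,fy=6))
```

```text
[0.47298328 0.3386237  0.09777015] [ 3.14150447e+00 -5.10679158e-05 -3.12977904e+00] [-0.35434521 -0.37431038 -1.51373464] 0.021742269486549278
```

View pics/s7c.png

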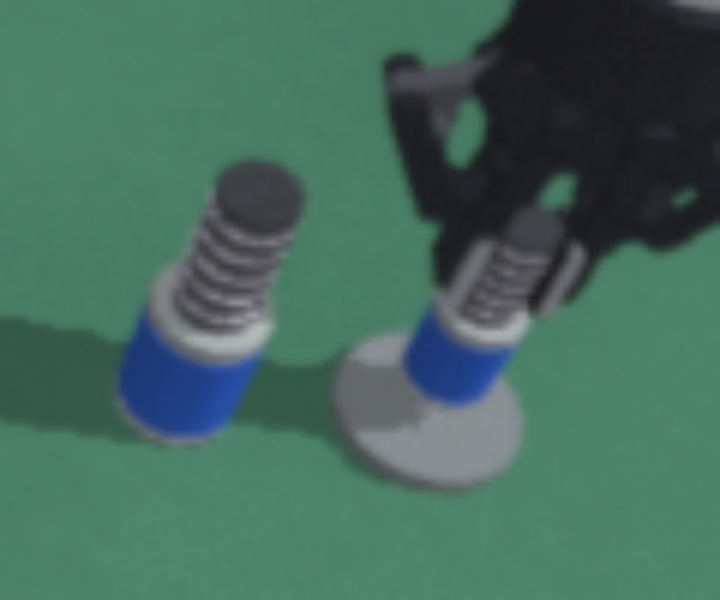

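Emit:
carry_out(steps="1 0.4 0 0 0;1 0.25 0 0.03 0;1 0.25 0 0.04 0;1 0.25 0 0.05 0;1 0.25 0 0.06 0;1 0.25 0 0.07 0;1 0.25 0 0.1 0;1 0.25 0 0.1 0;1 0.25 0 0.1 0;1 0.2 0 0.1 0;1 0 0 0 0")

```text
t: 13.05
ee_pos: [0.4465, 0.3385, 0.0914]
eef_rot: [3.141, -0.0, -3.129]
wrist_force: [2.8, -0.1, 0.3]
gripper_width: 0.0214
```

Run:
```python
from m import *
grab('scene','s8');grab('top','t8');o=get_obs();print(o['ee_pos'],o['eef_rot'],o['wrist_force'],o['wrist_torque'],o['gripper_width'])
a=cv2.imread('pics/s8.png')[210:310,420:540];b=cv2.imread('pics/t8.png')[220:300,110:210];cv2.imwrite('pics/s8c.png',np.hstack([cv2.resize(a,(480,400)),cv2.resize(b,(320,400))][:1]+[cv2.resize(b,(320,256)) .repeat(1,0) if 0 else cv2.copyMakeBorder(cv2.resize(b,(320,256)),0,144,0,0,0)]))
```

```text
[0.44664918 0.33848727 0.09132844] [ 3.14109416e+00 -5.49713093e-04 -3.12949031e+00] [ 3.01225333 -0.20881794  0.4742607 ] [ 0.04718954 -0.70725088  0.00532553] 0.02156039891517056
```

View pics/s8c.png

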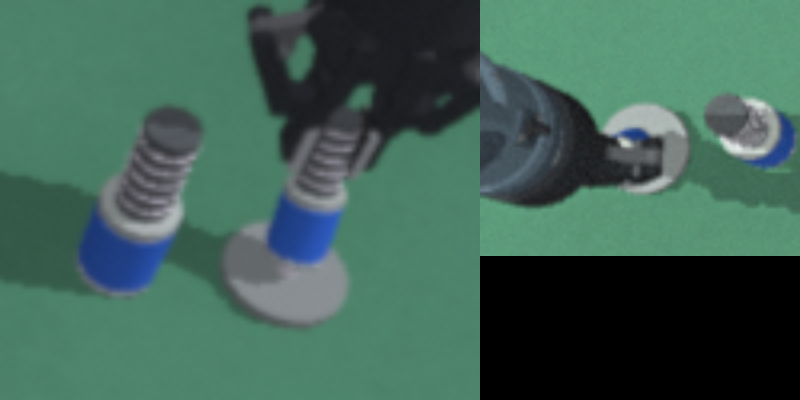

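Emit:
carry_out(steps="1 0.25 0 0.08 0;1 0.25 0 0.1 0;1 0.2 0 0.1 0;1 0 0 0 0;1 0 0 0 0")

```text
t: 13.57
ee_pos: [0.4398, 0.3383, 0.0883]
eef_rot: [3.141, -0.0, -3.13]
wrist_force: [5.2, 1.4, -2.7]
gripper_width: 0.0215
```

Run:
```python
from m import *
grab('scene','s9');o=get_obs();print(o['ee_pos'],o['wrist_force'],o['wrist_torque'],o['gripper_width'])
a=cv2.imread('pics/s9.png')[210:310,440:540];cv2.imwrite('pics/s9c.png',cv2.resize(a,(600,600)))
```

```text
[0.43983695 0.33829242 0.08831345] [ 5.05711869  1.06709103 -3.3704302 ] [ 0.18862164 -1.07346416  0.00548621] 0.02156166025399423
```

View pics/s9c.png

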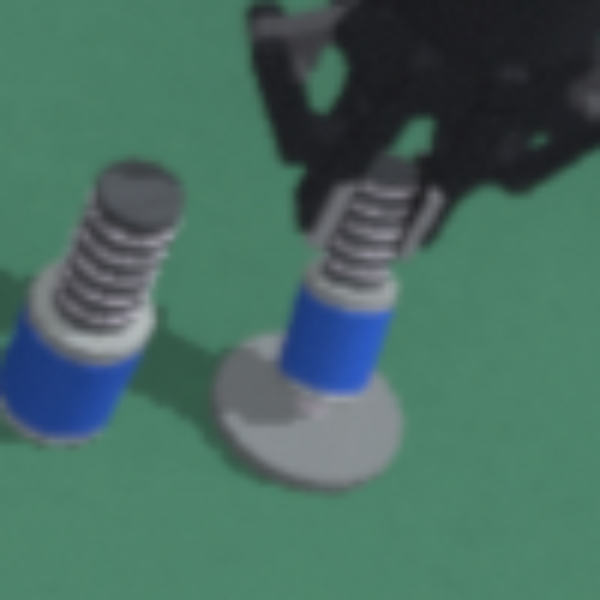

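Emit:
carry_out(steps="1 0 0 -0.3 0;1 0.1 0 -0.4 0;1 0.2 0 -0.5 0;1 0.2 0 -0.5 0;1 0.3 0 -1 0;1 0 0 -1.5 0;1 0 0 -1 0;1 0 0 0 0;1 0 0 0 0")

```text
t: 14.37
ee_pos: [0.4322, 0.3385, 0.1413]
eef_rot: [3.141, 0.001, -3.13]
wrist_force: [0.2, 0.1, -1.3]
gripper_width: 0.0216
```

Run:
```python
from m import *
grab('scene','s10');grab('top','t10');o=get_obs();print(o['ee_pos'],o['wrist_force'],o['wrist_torque'],o['gripper_width'])
a=cv2.imread('pics/s10.png')[190:290,450:550];cv2.imwrite('pics/s10c.png',cv2.resize(a,(600,600),interpolation=cv2.INTER_CUBIC))
a=cv2.imread('pics/t10.png')[210:310,90:190];cv2.imwrite('pics/t10c.png',cv2.resize(a,(600,600),interpolation=cv2.INTER_CUBIC))
```

```text
[0.4315388  0.33790568 0.1400261 ] [-0.04669743  0.30316543 -2.12007448] [-0.02405972  0.01777664  0.03898649] 0.021170284882666767
```

View pics/s10c.png

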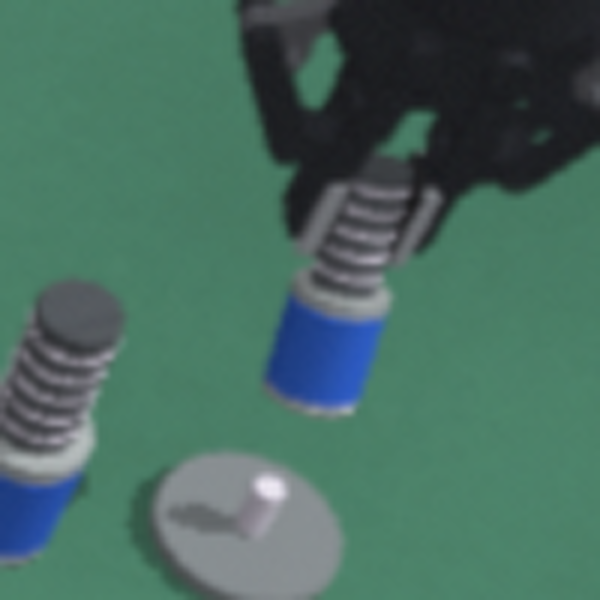

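View pics/t10c.png

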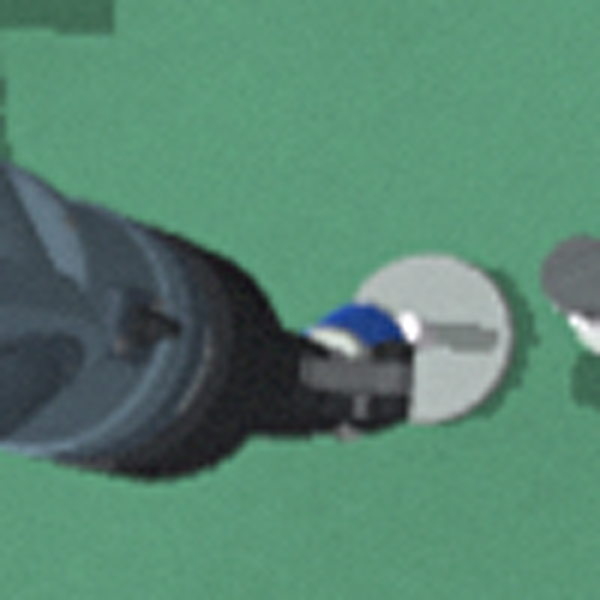

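```bash
cat >> h.py <<'E'
def ony(d,p,y):
    o,r=ray(d,p); return o+r*(y-o[1])/r[1]
def onx(d,p,x):
    o,r=ray(d,p); return o+r*(x-o[0])/r[0]
E
python3 - <<'E'
from h import *
d=load('s10')
g=np.array([.4318,.338,.1375]); 
px=lambda u,v:(449.5+u/6,189.5+v/6)
print('y-plane ray slope small? mouth predictions for tilt:')
for a in (15,18,20,22,25,28):
    s,c=np.sin(np.radians(a)),np.cos(np.radians(a))
    for L in (70,26,-20):
        q=proj(d,g+L/1000*np.array([s,0,-c])); print(a,L,((q-[449.5,189.5])*6).round(0),end=' ')
    print()
E
```

```text
y-plane ray slope small? mouth predictions for tilt:
15 70 [300. 375.] 15 26 [339. 273.] 15 -20 [383. 160.] 
18 70 [302. 380.] 18 26 [340. 275.] 18 -20 [382. 159.] 
20 70 [303. 384.] 20 26 [341. 276.] 20 -20 [382. 158.] 
22 70 [305. 388.] 22 26 [341. 278.] 22 -20 [381. 157.] 
25 70 [307. 392.] 25 26 [342. 279.] 25 -20 [381. 156.] 
28 70 [309. 397.] 28 26 [343. 281.] 28 -20 [380. 155.]
```

Emit:
carry_out(steps="1 0 0 -2.5 6.9;1 0 0 -2.5 6.9;1 0 0 -2.5 6.9;1 0 0 -1 6.9;1 0 0 0 6.9;1 0 0 0 6.9;1 0 0 0 6.9;1 0 0 0 6.9;1 0 0 0 6.9;1 0 0 0 6.9;1 0 0 0 6.9;1 0 0 0 6.9")

```text
t: 15.47
ee_pos: [0.4315, 0.3378, 0.2243]
eef_rot: [-3.14, 0.001, 1.702]
wrist_force: [-0.5, 0.1, -2.8]
gripper_width: 0.0212
```

Emit:
carry_out(steps="1 0 0 0 6.9;1 0 0 0 0;1 0 0 0 0")

```text
t: 15.72
ee_pos: [0.4316, 0.3379, 0.2247]
eef_rot: [-3.14, 0.001, 1.591]
wrist_force: [-0.8, -0.2, -2.2]
gripper_width: 0.0217
```

Run:
```python
from m import *
grab('scene','s11');o=get_obs();print(o['ee_pos'],o['eef_rot'],o['wrist_force'],o['gripper_width'])
q=proj(load('s11'),o['ee_pos']-[0,0,.03]);print(q)
x,y=(q-50).astype(int);a=cv2.imread('pics/s11.png')[y:y+100,x:x+100];print(x,y);cv2.imwrite('pics/s11c.png',cv2.resize(a,(600,600),interpolation=cv2.INTER_CUBIC))
```

```text
[0.43168085 0.33794817 0.22483199] [-3.14044106e+00  5.18700614e-04  1.59064991e+00] [-0.33203589 -0.14368482 -2.32278019] 0.021519815988497278
[520.82103138 204.65044518]
470 154
```

View pics/s11c.png

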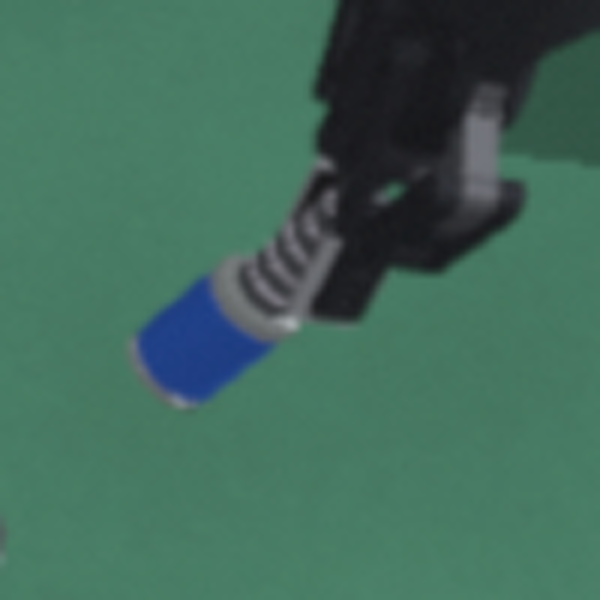

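```bash
cat > tilt.py <<'E'
from m import *
def tilt(f,o,n):
    d=load(f);hsv=cv2.cvtColor(d['pixels'],cv2.COLOR_RGB2HSV)
    m=comp((hsv[...,0]>105)&(hsv[...,0]<130)&(hsv[...,1]>130)&(hsv[...,2]>60),n)
    yw=o['eef_rot'][2];tx=np.array([np.cos(yw),np.sin(yw),0]);g=o['ee_pos']-[0,0,.003]
    ys,xs=np.nonzero(m);c=np.array([xs.mean(),ys.mean()])
    print('blue',m.sum(),c)
    ob=cv2.convexHull(np.c_[xs,ys].astype(np.float32)[:,None,:])
    print('minrect',cv2.minAreaRect(ob))
    (vx,vy,_,_)=cv2.fitLine(np.c_[xs,ys].astype(np.float32),cv2.DIST_L2,0,.01,.01).ravel();print('dir from grip to blue centroid',np.degrees(np.arctan2(c[1]-proj(d,g)[1],c[0]-proj(d,g)[0])))
    for a in np.arange(10,41,3):
        t=np.radians(a);ax=tx*np.sin(t)+np.array([0,0,np.cos(t)])
        p0,p1=proj(d,g-.066*ax),proj(d,g-.030*ax);v=p0-p1
        cc=proj(d,g-.049*ax);w=cc-proj(d,g)
        print(a,'edge dir',np.degrees(np.arctan2(v[1],v[0])).round(1),'gripdir',np.degrees(np.arctan2(w[1],w[0])).round(1),cc.round(1))
    return m
E
python3 - <<'E'
from tilt import *
o={'ee_pos':np.array([.43168,.33795,.2248]),'eef_rot':[0,0,1.5906]}
tilt('s11',o,(503,211))
E
```

```text
blue 236 [502.24152542 211.24152542]
minrect ((502.4864196777344, 211.28504943847656), (15.47147274017334, 17.422224044799805), 47.72631072998047)
dir from grip to blue centroid 145.2669026238641
10 edge dir 129.2 gripdir 129.2 [512.3 211.7]
13 edge dir 132.1 gripdir 132.1 [511.1 211.4]
16 edge dir 134.9 gripdir 134.9 [509.9 211. ]
19 edge dir 137.5 gripdir 137.5 [508.8 210.6]
22 edge dir 140.1 gripdir 140.1 [507.7 210.1]
25 edge dir 142.5 gripdir 142.5 [506.7 209.6]
28 edge dir 144.9 gripdir 144.9 [505.7 209.1]
31 edge dir 147.1 gripdir 147.1 [504.7 208.5]
34 edge dir 149.3 gripdir 149.3 [503.9 207.9]
37 edge dir 151.5 gripdir 151.5 [503.  207.2]
40 edge dir 153.5 gripdir 153.5 [502.3 206.5]
```

Run:
```python
from h import *
d=load('s11');e=np.array([.43168,.33795,.2248])
px=lambda u,v:(469.5+u/6,153.5+v/6)
M=onx(d,px(160,372),e[0]);S=onx(d,px(258,293),e[0]);print('mouth',M-e,'shoulder',S-e,'len',np.linalg.norm(M-S),'tilt',np.degrees(np.arctan2(S[1]-M[1],S[2]-M[2])))
d=load('s10');e=np.array([.4318,.338,.1408]);px=lambda u,v:(449.5+u/6,189.5+v/6)
M=ony(d,px(310.5,397.5),.338);S=ony(d,px(345,291),.338);print(M-e,S-e)
o,r=ray(d,px(310.5,397.5));
for z in (.07,.075,.08): print(onz(d,px(310.5,397.5),z)-e)
for z in (.11,.115,.12): print('sh',onz(d,px(345,291),z)-e)
```

```text
mouth [ 5.55111512e-17 -3.42811421e-02 -6.74245879e-02] shoulder [ 5.55111512e-17 -1.68147313e-02 -2.68060606e-02] len 0.04421470645925495 tilt 23.26823343912848
[ 0.03392958  0.         -0.06410913] [ 0.01725678  0.         -0.02576938]
[ 0.02815304  0.00275894 -0.0708    ]
[ 0.03246977  0.00069722 -0.0658    ]
[ 0.03678651 -0.0013645  -0.0608    ]
sh [ 0.01254412  0.00219171 -0.0308    ]
sh [ 1.72280965e-02  1.33397441e-05 -2.58000000e-02]
sh [ 0.02191208 -0.00216503 -0.0208    ]
```

Emit:
carry_out(steps="0.5 0 0 0 0;0.5 0 0 0 0;0.5 0 0 0 0;0.5 0 0 0 0", newtons=100)

```text
t: 16.1
ee_pos: [0.4321, 0.3382, 0.2255]
eef_rot: [3.142, -0.0, 1.588]
wrist_force: [-0.9, 0.2, -1.8]
gripper_width: 0.02
```

Run:
```python
from tilt import *
grab('scene','s12');o=get_obs();print(o['ee_pos'],o['eef_rot'],o['wrist_force'],o['gripper_width'])
a=cv2.imread('pics/s12.png')[154:254,470:570];cv2.imwrite('pics/s12c.png',cv2.resize(a,(600,600),interpolation=cv2.INTER_CUBIC))
```

```text
[0.43206704 0.33813251 0.22555345] [ 3.14148364e+00 -1.23217078e-04  1.58817310e+00] [ 0.121621   -0.8975689  -1.62153432] 0.02006619267515383
```

View pics/s12c.png

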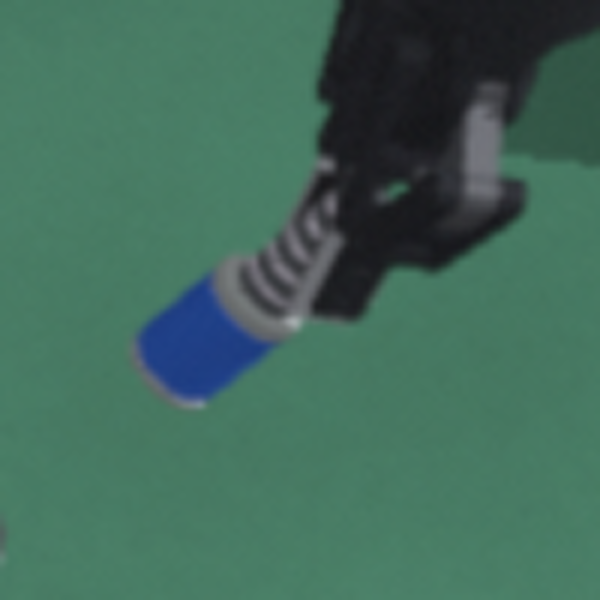

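Run:
```python
from h import *
for f in('s11','s12'):
    d=load(f);a=d['pixels'][154:254,470:570];b=cv2.resize(a,(1000,1000),interpolation=cv2.INTER_CUBIC).astype(float)
    m=((b[...,2]-b[...,1])>35).astype(np.uint8)
    n,l,st,c=cv2.connectedComponentsWithStats(m);i=1+np.argmax(st[1:,4]);m=(l==i).astype(np.uint8)
    ys,xs=np.nonzero(m);P=np.c_[xs,ys].astype(float)
    th=np.radians(140.5);ax=np.array([np.cos(th),np.sin(th)]);nn=np.array([-ax[1],ax[0]])
    s=P@ax;w=P@nn;s0,s1=np.percentile(s,[22,68]);bins=np.linspace(s0,s1,14);E=[[],[]]
    lo=[];hi=[];ss=[]
    for k in range(13):
        q=w[(s>=bins[k])&(s<bins[k+1])];lo.append(q.min());hi.append(q.max());ss.append((bins[k]+bins[k+1])/2)
    a1,a2=np.polyfit(ss,lo,1)[0],np.polyfit(ss,hi,1)[0]
    print(f,140.5+np.degrees(np.arctan([a1,a2])),len(xs), np.mean(hi)-np.mean(lo))
```

```text
s11 [142.18535189 142.46393463] 25272 158.48636585451732
s12 [140.76696768 140.88230797] 25459 158.90185601480334
```

Emit:
carry_out(steps="0.5 0 0 0 -6.9;0.5 0 0 0 -6.9;0.5 0 0 0 -6.9;0.5 0 0 0 -6.9;0.5 0 0 0 -6.9;0.5 0 0 0 -6.9;0.5 0 0 0 -6.9;0.5 0 0 0 -6.9;0.5 0 0 0 -6.9;0.5 0 0 0 -6.9;0.5 0 0 0 -6.9;0.5 0 0 0 -6.9")

```text
t: 17.15
ee_pos: [0.432, 0.3381, 0.2256]
eef_rot: [3.141, 0.0, 3.039]
wrist_force: [0.1, 0.2, -1.3]
gripper_width: 0.02
```

Emit:
carry_out(steps="0.5 0 0 0 -6.6;0.5 -0.4 -2 0 0;0.5 -0.6 -3 0 0;0.5 -0.6 -3 0 0;0.5 -0.6 -3 0 0;0.5 -0.6 -3 0 0;0.5 -0.6 -3 0 0;0.5 -0.6 -3 0 0;0.5 -0.6 -2 0 0;0.5 -0.4 -1 0 0;0.5 0 0 0 0;0.5 0 0 0 0")

```text
t: 18.15
ee_pos: [0.4836, 0.1087, 0.2255]
eef_rot: [3.141, -0.0, -3.136]
wrist_force: [0.0, 0.1, -1.6]
gripper_width: 0.0199
```

Emit:
carry_out(steps="0.5 0 0 1 0;0.5 0 0 1.5 0;0.5 0 0 1.5 0;0.5 0 0 0.5 0;0.5 0 0 0 0;0.5 0 0 0 0;0.5 0 0 0 0")

```text
t: 18.73
ee_pos: [0.4839, 0.109, 0.1811]
eef_rot: [3.141, 0.001, -3.134]
wrist_force: [-0.2, 0.2, -1.8]
gripper_width: 0.0201
```

Run:
```python
from m import *
grab('scene','s13');grab('top','t13');o=get_obs();print(o['ee_pos'],o['eef_rot'],o['wrist_force'],o['gripper_width'])
a=cv2.imread('pics/s13.png')[190:310,330:450];cv2.imwrite('pics/s13c.png',cv2.resize(a,(600,600),interpolation=cv2.INTER_CUBIC))
a=cv2.imread('pics/t13.png')[190:310,190:310];cv2.imwrite('pics/t13c.png',cv2.resize(a,(600,600),interpolation=cv2.INTER_CUBIC))
```

```text
[0.48419187 0.1087694  0.18137468] [ 3.14132819e+00  1.73652205e-03 -3.13458210e+00] [-0.10264392  0.25124092 -1.16542481] 0.019541936719879714
```

View pics/s13c.png

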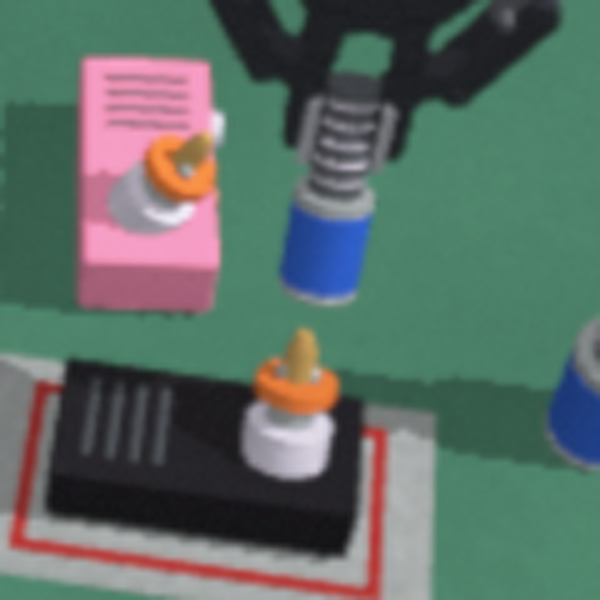

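View pics/t13c.png

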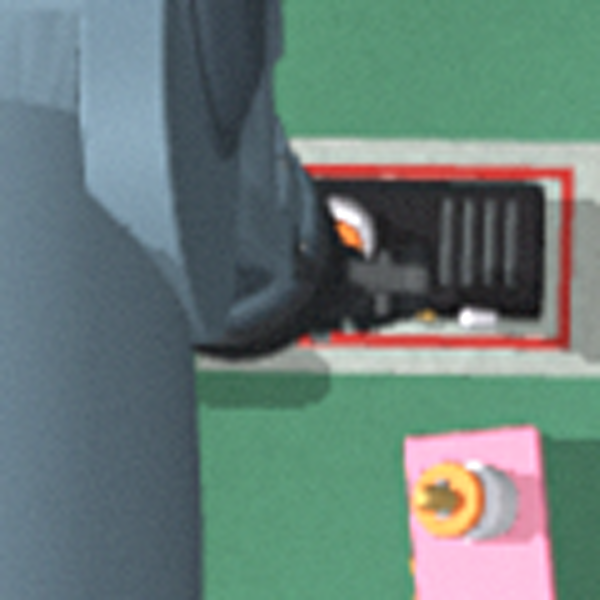

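Run:
```python
from h import *
d=load('s13');px=lambda u,v:(329.5+u/5,189.5+v/5)
e=np.array([.4840,.1088,.1813])
c=lambda P:((proj(d,P)-[329.5,189.5])*5).round(1)
for off in ((.0325,0,-.067),(.031,0,-.067),(.034,0,-.066),(.0325,0,-.065)): print(off,'mouth',c(e+off))
print('shoulder',c(e+[.0155,0,-.0265]))
port=np.array([.537,.108,.052]);ax=np.array([-.4226,0,.9063])
for L in(0,.02,.041,.06,.07):print(L,c(port+L*ax))
print('mouth obs at z .1144',onz(d,px(318.5,291),.1144),'tip obs',onz(d,px(304,330),.0892))
```

```text
(0.0325, 0, -0.067) mouth [317.8 289.9]
(0.031, 0, -0.067) mouth [318. 287.]
(0.034, 0, -0.066) mouth [317.9 291.2]
(0.0325, 0, -0.065) mouth [318.5 286.7]
shoulder [336.2 191.7]
0 [290.1 420.6]
0.02 [297.8 378.8]
0.041 [306. 334.]
0.06 [313.6 292.7]
0.07 [317.7 270.6]
mouth obs at z .1144 [0.51711186 0.1091196  0.1144    ] tip obs [0.51776469 0.10703797 0.0892    ]
```

Emit:
carry_out(steps="0.5 -0.1 -0.1 0.6 0;0.5 0 0 0.7 0;0.5 0 0 0.5 0;0.5 0 0 0.2 0;0.5 0 0 0 0;0.5 0 0 0 0")

```text
t: 19.33
ee_pos: [0.4842, 0.1074, 0.1602]
eef_rot: [3.142, -0.001, -3.135]
wrist_force: [0.9, -0.2, -2.2]
gripper_width: 0.0196
```

Run:
```python
from m import *
grab('scene','s14');o=get_obs();print(o['ee_pos'],o['eef_rot'],o['wrist_force'],o['gripper_width'])
a=cv2.imread('pics/s14.png')[220:300,350:430];cv2.imwrite('pics/s14c.png',cv2.resize(a,(640,600),interpolation=cv2.INTER_CUBIC))
d=load('s14')
for P in (o['ee_pos']+[.0325,0,-.067],[.5197,.108,.0892]): print(proj(d,P),(proj(d,P)-[349.5,219.5])*[8,7.5])
```

```text
[0.48451697 0.10744313 0.16046118] [ 3.14148023e+00 -1.46064968e-04 -3.13516035e+00] [ 0.4458065   0.39436371 -1.77826311] 0.01969993481324082
[390.82854229 253.96697647] [330.62833831 258.50232353]
[390.7055517 256.302738 ] [329.64441357 276.02053498]
```

View pics/s14c.png

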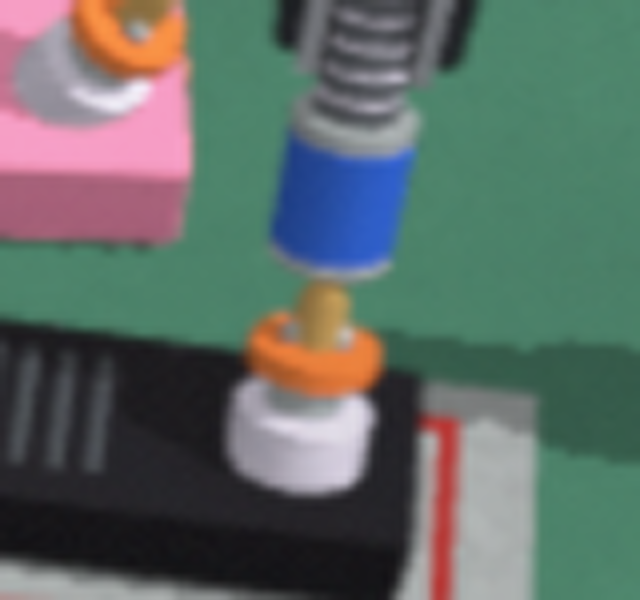

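Emit:
carry_out(steps="0.5 -0.17 0 0.36 0;0.5 -0.17 0 0.36 0;0.5 -0.13 0 0.27 0;0.5 -0.13 0 0.27 0;0.5 0 0 0 0;0.5 0 0 0 0")

```text
t: 19.88
ee_pos: [0.4909, 0.1075, 0.1478]
eef_rot: [3.141, 0.0, -3.135]
wrist_force: [0.9, 0.7, -1.9]
gripper_width: 0.02
```

Run:
```python
from m import *
grab('scene','s15');o=get_obs();print(o['ee_pos'],o['eef_rot'],o['wrist_force'],o['wrist_torque'],o['gripper_width'])
a=cv2.imread('pics/s15.png')[220:300,350:430];cv2.imwrite('pics/s15c.png',cv2.resize(a,(640,600),interpolation=cv2.INTER_CUBIC))
```

```text
[0.49080938 0.10754481 0.14790606] [ 3.14144870e+00  3.66594942e-04 -3.13503347e+00] [ 1.06480048  0.05247558 -1.23506653] [ 0.06693153 -0.14575596 -0.01047683] 0.020048476738040208
```

View pics/s15c.png

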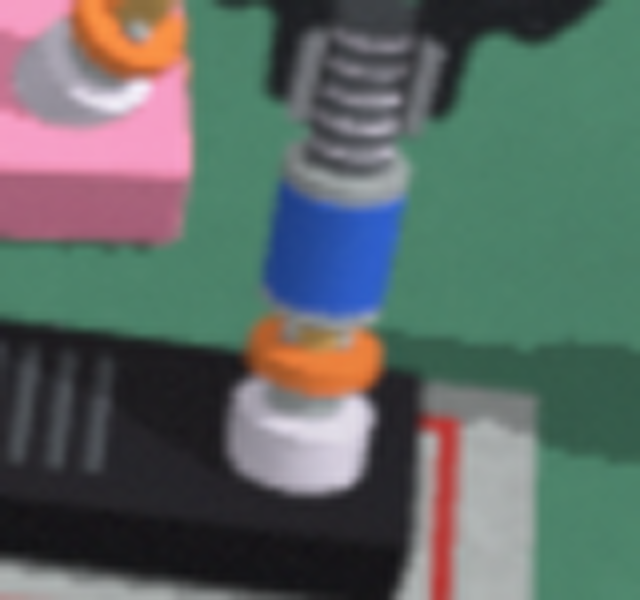

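Emit:
carry_out(steps="0.5 -0.1 0 0 0;0.5 -0.08 0 0.18 0;0.5 -0.08 0 0.18 0;0.5 -0.08 0 0.18 0;0.5 -0.08 0 0.18 0;0.5 0 0 0 0;0.5 0 0 0 0")

```text
t: 20.52
ee_pos: [0.4949, 0.1078, 0.1407]
eef_rot: [3.141, 0.0, -3.135]
wrist_force: [0.7, 0.7, -0.7]
gripper_width: 0.0201
```

Run:
```python
from m import *
o=get_obs();print(o['ee_pos'],o['eef_rot'],o['wrist_force'],o['wrist_torque'],o['gripper_width'])
```

```text
[0.49487995 0.1077652  0.14065218] [ 3.14099147e+00  2.75032792e-04 -3.13486442e+00] [ 0.66984556  0.65392663 -0.7319401 ] [ 0.23260392  0.014156   -0.02316494] 0.02009252556551315
```

Emit:
carry_out(steps="0.5 -0.06 0 0.14 0;0.5 -0.06 0 0.14 0;0.5 -0.06 0 0.14 0;0.5 -0.06 0 0.14 0;0.5 0 0 0 0;0.5 0 0 0 0")

```text
t: 21.02
ee_pos: [0.4976, 0.1078, 0.1347]
eef_rot: [3.141, 0.001, -3.135]
wrist_force: [2.4, 2.0, -2.1]
gripper_width: 0.0201
```

Run:
```python
from m import *
grab('scene','s16');o=get_obs();print(o['ee_pos'],o['eef_rot'],o['wrist_force'],o['wrist_torque'],o['gripper_width'])
a=cv2.imread('pics/s16.png')[220:300,350:430];cv2.imwrite('pics/s16c.png',cv2.resize(a,(640,600),interpolation=cv2.INTER_CUBIC))
```

```text
[0.49759    0.10774596 0.13477152] [ 3.14103659e+00  5.78529105e-04 -3.13497860e+00] [ 1.92455547  1.4386979  -3.05775597] [ 0.49847895 -0.37498997  0.05787766] 0.01989975851974116
```

View pics/s16c.png

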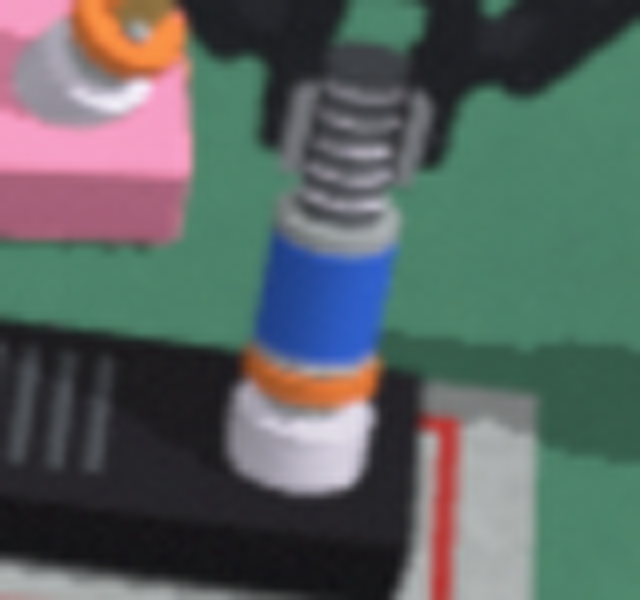

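Emit:
carry_out(steps="0.5 -0.06 0 0.14 0;0.5 -0.06 0 0.14 0;0.5 -0.06 0 0.14 0;0.5 0 0 0 0;0.5 0 0 0 0")

```text
t: 21.48
ee_pos: [0.4991, 0.1077, 0.1313]
eef_rot: [3.141, 0.001, -3.135]
wrist_force: [-2.1, 1.4, 5.7]
gripper_width: 0.02
```

Run:
```python
from m import *
grab('scene','s17');o=get_obs();print(o['ee_pos'],o['eef_rot'],o['wrist_force'],o['wrist_torque'],o['gripper_width'])
a=cv2.imread('pics/s17.png')[220:300,350:430];cv2.imwrite('pics/s17c.png',cv2.resize(a,(640,600),interpolation=cv2.INTER_CUBIC))
```

```text
[0.49911189 0.10771436 0.13133017] [ 3.14119727e+00  5.77031536e-04 -3.13488823e+00] [-1.55367175  1.75221239  6.28517095] [0.51297076 0.07283335 0.0937838 ] 0.020186448290411895
```

View pics/s17c.png

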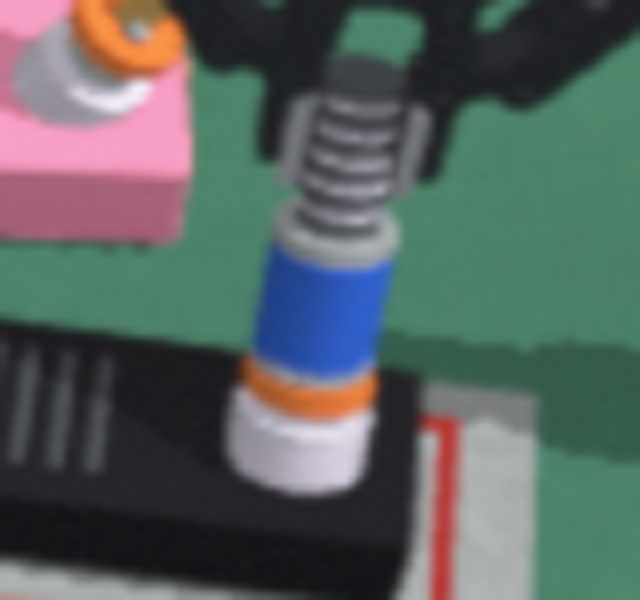

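Emit:
carry_out(steps="0.5 -0.04 0 0.09 0;0.5 -0.04 0 0.09 0;0.5 -0.04 0 0.09 0;0.5 0 0 0 0;0.5 0 0 0 0")

```text
t: 21.95
ee_pos: [0.5002, 0.1077, 0.129]
eef_rot: [3.141, 0.001, -3.135]
wrist_force: [-3.3, 1.4, 8.7]
gripper_width: 0.0197
```

Run:
```python
from m import *
grab('scene','s18');o=get_obs();print(o['ee_pos'],o['eef_rot'],o['wrist_force'],o['wrist_torque'],o['gripper_width'])
a=cv2.imread('pics/s18.png')[220:300,350:430];cv2.imwrite('pics/s18c.png',cv2.resize(a,(640,600),interpolation=cv2.INTER_CUBIC))
```

```text
[0.50016945 0.10772623 0.12900535] [ 3.14121075e+00  5.90675529e-04 -3.13484966e+00] [-3.25532408  1.33435583  8.35836779] [0.51448301 0.39479254 0.09501012] 0.01980773839361835
```

View pics/s18c.png

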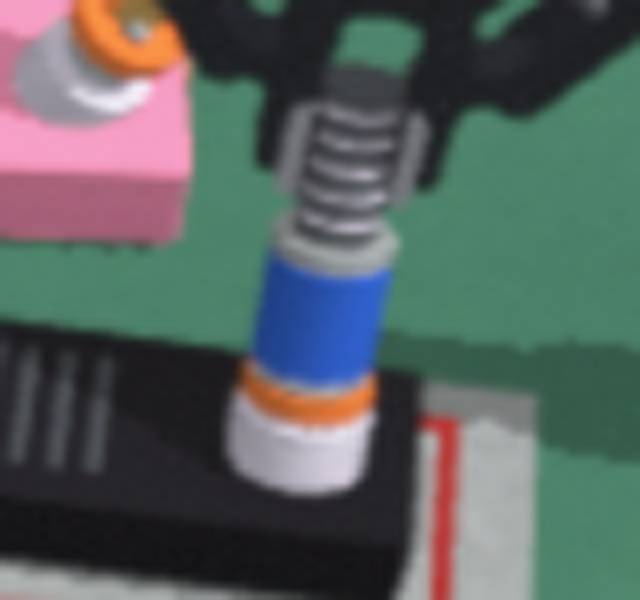

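Emit:
carry_out(steps="0.5 -0.04 0 0.09 0;0.5 0 0 0 0;0.5 0 0 0 0;0.5 0 0 0 0")

```text
t: 22.33
ee_pos: [0.5003, 0.1077, 0.1288]
eef_rot: [3.141, 0.001, -3.135]
wrist_force: [-7.0, 1.6, 14.3]
gripper_width: 0.0197
```

Run:
```python
from m import *
d=grab('scene','s19');grab('top','t19');o=get_obs();print(o['ee_pos'],o['wrist_force'],o['wrist_torque'],o['gripper_width'])
a=cv2.imread('pics/s19.png')[220:320,320:440];cv2.imwrite('pics/s19c.png',cv2.resize(a,(720,600),interpolation=cv2.INTER_CUBIC))
a=cv2.imread('pics/t19.png')[200:280,220:320];cv2.imwrite('pics/t19c.png',cv2.resize(a,(750,600),interpolation=cv2.INTER_CUBIC))
```

```text
[0.50027086 0.10772992 0.12884448] [-5.73890839  1.32012351 14.38235729] [0.38550492 0.79806559 0.03744961] 0.019681855514584668
```

View pics/s19c.png

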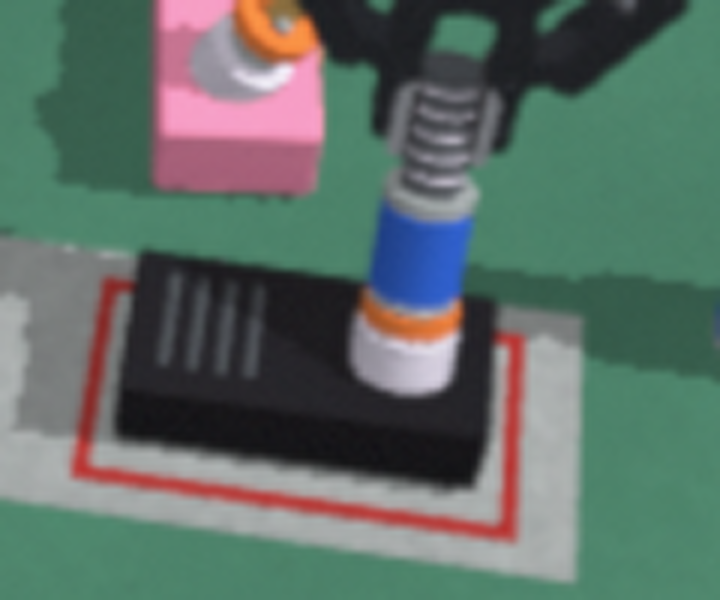

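View pics/t19c.png

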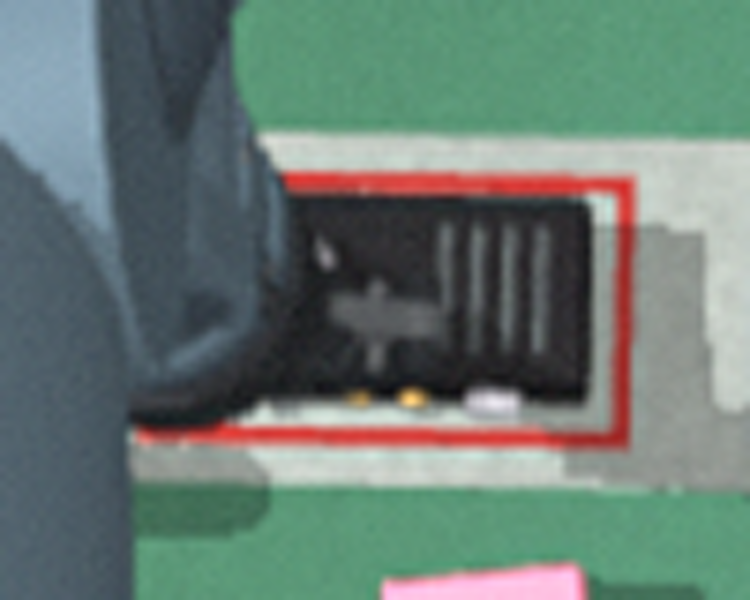

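Emit:
carry_out(steps="0.5 0 0 0 0;0.5 0 0 0 0;0.5 0 0 0 0;0.5 0 0 0 0")

```text
t: 22.77
ee_pos: [0.5003, 0.1077, 0.1289]
eef_rot: [3.141, 0.001, -3.135]
wrist_force: [-6.7, 1.3, 14.1]
gripper_width: 0.0202
```

```bash
python3 - <<'E'
from m import *
d=grab('scene','s20');o=get_obs();print(o['ee_pos'],o['wrist_force'],o['wrist_torque'],o['gripper_width'],np.abs(o['qvel']).max())
hsv=cv2.cvtColor(d['pixels'],cv2.COLOR_RGB2HSV)
m=comp((hsv[...,0]>105)&(hsv[...,0]<130)&(hsv[...,1]>130)&(hsv[...,2]>60),(389,262));ys,xs=np.nonzero(m);print('blue',m.sum(),xs.mean(),ys.mean(),ys.min(),ys.max())
M=np.array([.5328,.1078,.0611])
for a in(18,22,25,28,32):
    t=np.radians(a);ax=np.array([-np.sin(t),0,np.cos(t)]);p=[proj(d,M+L*ax) for L in(0,.02,.044,.09)];print(a,*[q.round(1) for q in p])
E
python3 -c "
import cv2
a=cv2.imread('pics/s20.png')[220:290,360:430];cv2.imwrite('pics/s20c.png',cv2.resize(a,(700,600)[:1]+(700,),interpolation=cv2.INTER_CUBIC)[:600])"
```

```text
[0.50029109 0.10771383 0.12885005] [-5.66701839  1.49834712 14.37572957] [0.45994873 0.84904154 0.09483398] 0.01992303076916519 0.0012199409909081369
blue 209 389.36842105263156 262.77033492822966 254 270
18 [388.2 269.5] [389.7 261.6] [391.6 251.9] [395.4 232.6]
22 [388.2 269.5] [389.7 261.3] [391.6 251.2] [395.4 231.1]
25 [388.2 269.5] [389.7 261. ] [391.6 250.6] [395.4 230.1]
28 [388.2 269.5] [389.7 260.8] [391.6 250.2] [395.4 229.2]
32 [388.2 269.5] [389.7 260.5] [391.6 249.6] [395.3 228.2]
```

View pics/s20c.png

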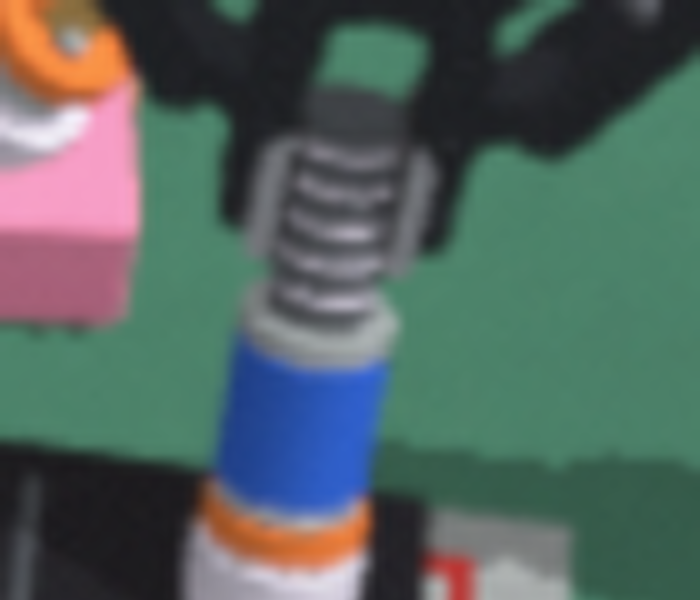

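Run:
```python
from bench import sign_off,get_obs
print(sign_off());o=get_obs();print(o['t'],o['ee_pos'],o['wrist_force'],o['gripper_width'])
```

```text
the job is handed in; nothing more can be done
None
the job is handed in; nothing more can be done
```

I slid the amplifier into the red outline and pressed the test coupler onto its tilted nipple past the snap. I handed the job in while still gripping it and holding it down. No verdict is reported, so these are my own last checks, at about 22.8 s of the 67 s allowed.

- **Amplifier:** after I let go of it, the top camera put it about 5 mm from the red outline's centre and within about 0.01 rad of it. It was never lifted, and the last pictures still show it inside the outline.
- **Tilting the coupler:** the moves cannot tilt the tool, so I gripped the coupler lightly and pivoted it against the parking post. I then tightened the grip to 100 N.
- **Collar:** it is at its stop. On the last step the force rose to 14 N up and about 6 N sideways while the tool moved only about 0.2 mm, and it then held steady.
- **Squareness:** the coupler leans 22–24° in the pictures against the 25° wanted. That is about 0.02–0.05 rad off, inside the 0.10 rad limit. An estimate made before I tightened the grip read higher, at 24.8°.
- **Position:** the mouth position worked out from the tool pose agreed with the measured port position to about 1 mm. The camera calibration is only good to about 2 mm, so this rests partly on the close fit of coupler and nipple.
- **Other things:** I saw no sign that anything else was touched, but I did not measure the bystanders again at the end.

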